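Lid the lab pots and close the kit drawer

TASK

Put the blue lid on the blue pot and the yellow lid on the yellow pot where they stand in the open drawer, each sitting flat and fully on, and then gently push the drawer fully home until it seats. Leave the red lid, the plaster cast and the spatula where they are.

Things in the scene. Friction and masses are not known exactly. Their poses are not given: they have to be found in the camera images.
- lid_blue: round blue plastic lid, 68 mm across, 30 g: 9 mm deep open skirt (inner diameter 63 mm) under a 3 mm flat top; on the top's middle a round knob of the same colour, 18 mm across, 16 mm high, from 12 to 28 mm above the origin. Origin: centre of the skirt's lower edge, z up. Starts skirt down on the table. 
- lid_yellow: round yellow plastic lid, 68 mm across, 30 g: 9 mm deep open skirt (inner diameter 63 mm) under a 3 mm flat top; on the top's middle a round knob of the same colour, 18 mm across, 16 mm high, from 12 to 28 mm above the origin. Origin: centre of the skirt's lower edge, z up. Starts skirt down on the table. 
- pot_blue: round open blue plastic pot, 56 mm across and 35 mm high, tapering over its top 12 mm to 50 mm at the rim, about 90 g, standing loose on the floor of the open drawer. Origin: centre of its underside, z up. Its lid drops over it with about 4 mm of play all round; fully on, the lid's top rests on the pot's rim and the lid's origin is 26 mm above the pot's origin.
- pot_yellow: round open yellow plastic pot, 56 mm across and 35 mm high, tapering over its top 12 mm to 50 mm at the rim, about 90 g, standing loose on the floor of the open drawer. Origin: centre of its underside, z up. Its lid drops over it with about 4 mm of play all round; fully on, the lid's top rests on the pot's rim and the lid's origin is 26 mm above the pot's origin.
- unit: low cream and olive one-drawer unit fixed on the table, 280 mm wide, 210 mm deep, 92 mm high. Origin: at table height in the middle of its front face (the drawer's mouth); x points into the unit, away from the robot, z up. The opening is clear to 80 mm above the table: a pot with its lid fully on passes under.
- drawer_front (a point): middle of the outer face of the drawer's cream front panel, 45 mm above the table; the panel is 280 mm wide, 12 mm thick, from 3 to 89 mm above the table, flat with a black strip along its top and no handle. Axes as unit: x is the direction to push. The drawer's floor is 14 mm and its side walls' top 38 mm above the table.
- drawer (a joint): how far the drawer is pulled out, m: 0 fully home, 0.175 the most. It starts between 0.145 and 0.17. It slides with 1 to 2 N of friction; a sprung catch resists by up to about 4 N more from about 14 mm, gives way at about 7 mm and then snaps it home against the stop at 0, where it stays.
- lid_red: round red plastic lid, 68 mm across, 30 g: 9 mm deep open skirt (inner diameter 63 mm) under a 3 mm flat top; on the top's middle a round knob of the same colour, 18 mm across, 16 mm high, from 12 to 28 mm above the origin. Origin: centre of the skirt's lower edge, z up. Starts skirt down on the table. Its pot is not here.
- cast: cream plaster dental cast with a row of teeth, 50 x 62 x 32 mm, 120 g, lying on the table; origin at the centre of its underside.
- spatula: hand spatula lying on the table along its x axis, wooden handle and flat steel blade, about 200 mm long; origin near its middle, at table height.

How it is judged:
By the outcome, as a careful person would: the job done as asked, in the order asked, and still so for the second after the job is handed in, with the robot touching nothing.
It also fails if it takes over 67 s, if anything falls off the work surface, if the arm or the gripper's body presses on something with over 40 N, if the wrist force passes 120 N, or if a joint passes its speed limit or range.

ROBOT

A 6-joint arm with a two-finger parallel gripper is mounted at the origin on the work surface. World frame = base frame: x ahead of the robot, y to its left, z up, the work surface at z = 0. Lengths are in m, angles in rad, forces in N, time in s.
With the tool pointing down it reaches from about 0.375 to 0.9 m from the base axis. Payload 3.1 kg.
Tool frame: the origin (TCP) lies between the finger pads; the fingertips stand 8 mm ahead of it and the grasp point (between the pads) lies 11 mm behind it; z points along the fingers, y is the line along which they close (so a half turn about z gives the same grasp; the last joint's range is limited). The gripper opens to 87 mm and grips with 3 to 60 N. Pads are 19 mm wide; open, the fingers measure 117 mm over their backs; the gripper's body (75 mm by 190 mm) begins 51 mm behind the grasp point.
Start: joints at [0.94, 0.527, 1.433, -0, 1.181, -0.178], TCP at [0.273, 0.562, 0.231] pointing down, gripper open.
Joint ranges: [-3.08, 3.08], [-0.75, 2.2], [0.22, 2.44], [-1.43, 4.57], [0, 2.65], [-2.85, 2.85]. Speed limits (rad/s): [2.79, 2.79, 3.14, 3.14, 3.14, 3.14].

INTERFACE

Orientations are given as a unit quaternion [x, y, z, w].
In Python, from rig import robot gives the robot as it stands.
- The arm moves only by the tool move_arm, never from a script. Its argument "motion" is text: rows parted by semicolons, each of 5 numbers parted by spaces: the opening, from -1 (shut) to 1 (fully open), then the shift along the tool's x, y, z normalised to -1 to 1, where 1 is 0.2 m, then the turn about the tool's z normalised to -1 to 1, where 1 is pi rad. A call has 1 to 12 rows; each row is the pose to reach, as a shift and turn from the pose commanded when the call began, along the tool's axes at that moment, turning the shorter way round; what a row does not reach only later rows make up. A row lasts 1/12 s, in which the tool goes at most 41.7 mm and 7.16 degrees, less where a joint would pass 70% of its speed; a pose out of reach is approached as far as the arm can. A call with a number of a shift or a turn outside -1 to 1 is refused whole. A call with a gripper value outside its range is refused whole. The fingers move at their own pace and stop on an object; "newtons" is the grip in N (left out, the last holds). Time passes only in rows, so rows that repeat a pose let the fingers close. It gives the time, the measured TCP pose, the force, the opening and the grip force at its end, in the units of the state.
- robot.get_obs(): the state, without advancing time (a new reading comes with each control period).
- robot.camera(name): name is "scene" or "top" or "wrist"; returns (picture, depth): 400x640x3 uint8, red, green, blue; 400x640 float32, m along the optical axis (not along the pixel's ray), 0 where there is no reading.
- robot.camera_model(name): a dict with "mtx" (3x3 intrinsics, pixels), "D" ([k1, k2, p1, p2, k3] as OpenCV has them; the pictures are not rectified), "position" and "attitude" of the camera in the world. Camera axes: x right, y down, z forward; pixel columns grow to the right and rows downward; lengths in m; the calibration is good to about 2 mm. A picture is of the moment at which its call begins: read the wrist's pose just before it. camera_model takes no time and is no camera call; for the wrist camera it gives the pose at the moment of the call.
- robot.hand_in(): hands the job in; it is judged then, once.
The state is a dict: "time": time; "q": joint angles; "joint_velocities": joint speeds; "joint_torque": joint torques, N m; "position": TCP position; "tool_rot": TCP orientation; "ft_force": force on the tool from outside, world axes, zero at the start; "moment": the same for the moment, N m; "grip_width": finger opening in m; "grip_force": force on a finger pad.
Only numpy, scipy, OpenCV 4.12 (cv2) and the standard library are available. Lean on these libraries where they do the work, as an engineer would, in place of code of your own. Each camera call takes 0.05 s, during which the arm holds its last target. There are 200 camera calls.

## Working session

There is one attempt and no reset: what is moved stays moved. The work goes in short steps, Python scripts to look and compute and a tool call to move; the robot and the scene stay as the last step left them, time stands still between calls to the robot, and variables do not carry over. Pictures are saved under pics/ and viewed, at most 10 in all, crops included, and the job is handed in when it is done.

Besides the shell and the picture viewer there is one more tool, called after ">>>" by a JSON object that holds its "name" and its "arguments". move_arm: Moves the arm, as the interface text tells. Its arguments: {"type":"object","properties":{"motion":{"type":"string"},"newtons":{"type":"number"}},"required":["motion"]}

```bash
mkdir -p pics
cat > h.py <<'E'
import numpy as np, cv2
from scipy.spatial.transform import Rotation as R
from rig import robot
def cam(n):
    m=robot.camera_model(n); im,d=robot.camera(n); return im,d,m
def att(m):
    a=np.array(m["attitude"]); return a if a.shape==(3,3) else R.from_quat(a).as_matrix()
def rays(m,uv):
    p=cv2.undistortPoints(np.array(uv,float).reshape(-1,1,2),np.array(m["mtx"],float),np.array(m["D"],float)).reshape(-1,2)
    return np.c_[p,np.ones(len(p))]@att(m).T, np.array(m["position"])
def onplane(m,uv,z):
    r,o=rays(m,uv); return o+r*((z-o[2])/r[:,2:3])
def depthpt(m,d,uv):
    r,o=rays(m,uv); return np.array([o+q*d[int(v),int(u)] for q,(u,v) in zip(r,uv)])
def blobs(im,amin=60):
    hsv=cv2.cvtColor(im,cv2.COLOR_RGB2HSV); out={}
    for c,(lo,hi) in dict(blue=(98,125),yellow=(21,34),red=(172,8)).items():
        h=hsv[...,0]; k=((h>=lo)&(h<=hi)) if lo<hi else ((h>=lo)|(h<=hi))
        k=(k&(hsv[...,1]>120)&(hsv[...,2]>60)).astype(np.uint8)
        n,l,s,ce=cv2.connectedComponentsWithStats(k)
        out[c]=[(ce[i].round(1),s[i]) for i in range(1,n) if s[i][4]>amin]
    return out
def save(im,n): cv2.imwrite("pics/"+n+".png",im[...,::-1])
E
python3 - <<'E'
from h import *
print(robot.get_obs())
for n in("top","scene"):
    im,d,m=cam(n); save(im,n+"0"); print(n,m); 
    for c,l in blobs(im).items():
        for ce,s in l: print(c,ce,s,depthpt(m,d,[ce]).round(3))
E
```

```text
{'time': 0.0, 'q': array([ 9.39533755e-01,  5.28482699e-01,  1.43389979e+00, -9.64653102e-07,
        1.18138341e+00, -1.78521312e-01]), 'joint_velocities': array([-0.00028655,  0.00037843, -0.00269307, -0.00046176,  0.00057207,
       -0.00171108]), 'joint_torque': array([ 2.85709802e-04, -4.40031445e+01, -1.76594692e+01,  6.33283309e-02,
        5.82116819e-02, -1.59759838e-04]), 'position': array([0.27295369, 0.56145468, 0.22956225]), 'tool_rot': array([ 2.24441923e-01,  9.74486861e-01, -9.98941413e-04, -4.27632681e-04]), 'ft_force': array([-0.3792178 , -0.69294752,  0.29221163]), 'moment': array([ 0.07554754, -0.03265313,  0.02819963]), 'grip_force': 0.0, 'grip_width': 0.0870023148427299}
top {'mtx': array([[439.65464654,   0.        , 319.21586961],
       [  0.        , 439.65464654, 199.16681946],
       [  0.        ,   0.        ,   1.        ]]), 'D': array([0.01742385, 0.        , 0.        , 0.        , 0.        ]), 'position': array([ 0.37905427, -0.09061851,  1.05823966]), 'attitude': array([-0.69914674,  0.708812  , -0.06677631,  0.06572908])}
blue [296.  181.2] [285 
[... 628 characters left out ...]
ay([1.03082306, 0.75365469, 1.12112501]), 'attitude': array([ 0.23913905,  0.90372509, -0.3450969 , -0.08367562])}
blue [26.   4.8] [  0   0  55  14 205] [[ 1.127 -1.355  0.191]]
blue [590.8  12.2] [569   0  66  35 650] [[-0.687 -0.287  0.152]]
blue [58.2 59.5] [  30   27   59   66 2385] [[ 1.1   -1.386 -0.079]]
blue [315. 216.] [306 205  19  23 361] [[ 0.615 -0.046  0.017]]
blue [441.1 295.4] [427 283  29  26 551] [[0.474 0.327 0.024]]
yellow [332.2 249.8] [322 238  21  24 360] [[0.631 0.074 0.016]]
yellow [384.9 317.3] [371 304  29  28 616] [[0.621 0.305 0.017]]
red [199.7 108.4] [185  99  30  20 342] [[ 0.727 -0.643  0.022]]
red [312.2 150.4] [302 142  22  18 314] [[ 0.496 -0.279  0.016]]
```

View pics/top0.png

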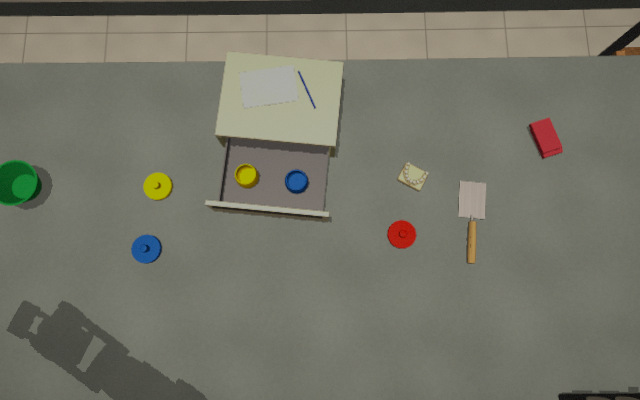

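View pics/scene0.png

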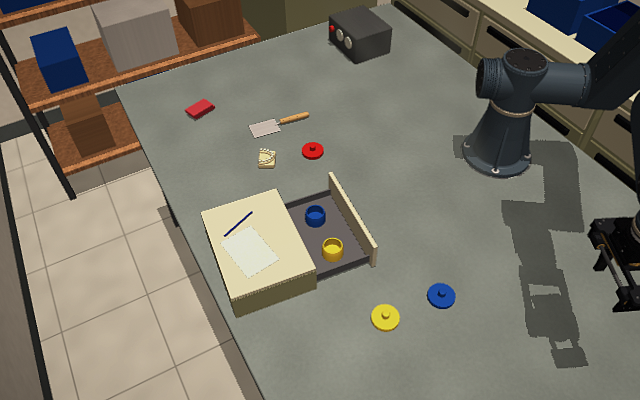

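Top view: blue lid at (146,248), yellow lid at (157,186), yellow pot at (246,175), blue pot at (296,181), and the drawer front from (207,204) to (328,213). The scene view agrees. Next I triangulate from the two views and measure the panel.

```bash
cat >> h.py <<'E'
def tri(ms,uvs):
    A=np.zeros((3,3));b=np.zeros(3)
    for m,uv in zip(ms,uvs):
        r,o=rays(m,[uv]); r=r[0]/np.linalg.norm(r[0]); P=np.eye(3)-np.outer(r,r); A+=P;b+=P@o
    return np.linalg.solve(A,b)
def cloud(m,d):
    v,u=np.mgrid[0:d.shape[0],0:d.shape[1]]
    r,o=rays(m,np.c_[u.ravel(),v.ravel()]); return (o+r*d.reshape(-1,1)).reshape(*d.shape,3)
def to_tool(target,yaw_y=None):
    """tool-axis normalised shift to the target from current measured pose; yaw_y: wanted world angle of tool y"""
    s=robot.get_obs(); M=R.from_quat(s["tool_rot"]).as_matrix()
    sh=M.T@(np.array(target)-s["position"])/0.2; t=0
    if yaw_y is not None:
        cur=np.arctan2(M[1,1],M[0,1]); dw=(yaw_y-cur+np.pi/2)%np.pi-np.pi/2; t=-dw/np.pi
    return sh.round(4),round(float(t),4),s["q"][5].round(2)
E
python3 - <<'E'
from h import *
a,da,ma=cam("top"); b,db,mb=cam("scene")
T={"lidB":((146,248.5),(441,295.5)),"lidY":((157.5,186),(385,317)),"potB":((296,181),(315,216)),"potY":((246.5,175.5),(332,250))}
for k,(p,q) in T.items(): print(k,tri((ma,mb),(p,q)).round(4))
C=cloud(ma,da)
reg=(C[...,0]>.45)&(C[...,0]<.9)&(C[...,1]>-.2)&(C[...,1]<.25)
k=reg&(C[...,2]>.082)&(C[...,2]<.1)
n,l,s,ce=cv2.connectedComponentsWithStats(k.astype(np.uint8))
for i in range(1,n):
    if s[i][4]>100:
        P=C[l==i]; r=cv2.minAreaRect(P[:,:2].astype(np.float32)); print(s[i],np.median(P[:,2]),r,cv2.boxPoints(r).round(3).tolist())
# pot rims: colour points near rim height
hsv=cv2.cvtColor(a,cv2.COLOR_RGB2HSV)
for n,(lo,hi) in dict(blue=(98,125),yellow=(21,34)).items():
    k=reg&(hsv[...,0]>=lo)&(hsv[...,0]<=hi)&(hsv[...,1]>120)&(C[...,2]>.04)&(C[...,2]<.06)
    P=C[k]; print(n,len(P),cv2.minEnclosingCircle(P[:,:2].astype(np.float32)),np.median(P[:,2]) if len(P) else 0)
print(to_tool([.46,.31,.15]))
E
```

```text
lidB [0.4651 0.3201 0.0058]
lidY [0.6169 0.3006 0.0071]
potB [ 0.6195 -0.0381  0.0286]
potY [0.6353 0.0812 0.0265]
[ 215   60  129   88 9761] 0.09187250645449585 ((0.8046672940254211, -0.0048292577266693115), (0.28138378262519836, 0.21272996068000793), 84.24368286132812) [[0.6850000023841858, -0.1340000033378601], [0.8960000276565552, -0.1550000011920929], [0.925000011920929, 0.12399999797344208], [0.7129999995231628, 0.1459999978542328]]
[205 200 125  18 766] 0.08813928935530718 ((0.54330974817276, 0.02404502034187317), (0.2793738842010498, 0.014961864799261093), 83.61176300048828) [[0.5199999809265137, -0.11400000005960464], [0.5350000262260437, -0.11599999666213989], [0.5659999847412109, 0.16200000047683716], [0.5509999990463257, 0.164000004529953]]
blue 120 ((0.6174409985542297, -0.03899885714054108), 0.02674242854118347) 0.04701888848326996
yellow 126 ((0.6328274607658386, 0.07955670356750488), 0.027019530534744263) 0.047266436659561095
(array([-1.3908, -0.7223,  0.4003]), 0.0, np.float64(-0.18))
```

>>> {"name": "move_arm", "arguments": {"motion": "1 -1 -0.4 0.15 0;1 -1 -0.4 0.15 0;1 -1 -0.4 0.15 0;1 -1 -0.4 0.15 0;1 -1 -0.4 0.15 0;1 -1 -0.4 0.15 0;1 -1 -0.4 0.15 0"}}

```text
time: 0.78
position: [0.4202, 0.4002, 0.1999]
tool_rot: [0.227, 0.974, -0.001, -0.0]
ft_force: [-0.4, 0.3, 0.3]
grip_width: 0.0872
grip_force: 0.0
```

Run:
```python
from h import *
im,d,m=cam("wrist"); save(im,"w1"); s=robot.get_obs(); print(s["time"],s["position"],s["q"],m)
M=R.from_quat(s["tool_rot"]).as_matrix(); print("cam in tool",M.T@(m["position"]-s["position"]),M.T@att(m))
for c,l in blobs(im).items():
    for ce,st in l: print(c,ce,st,depthpt(m,d,[ce]).round(4))
print(to_tool([.465,.318,.15]))
```

```text
0.8333 [0.41880445 0.40177546 0.20024476] [ 5.71844224e-01  5.04434240e-01  1.57796292e+00  7.88229967e-04
  1.06008937e+00 -5.43264533e-01] {'mtx': array([[287.49316751,   0.        , 322.93300254],
       [  0.        , 287.49316751, 196.6412257 ],
       [  0.        ,   0.        ,   1.        ]]), 'D': array([-0.04409849,  0.        ,  0.        ,  0.        ,  0.        ]), 'position': array([0.35568376, 0.43300227, 0.35376974]), 'attitude': array([0.8416846 , 0.52350254, 0.06951915, 0.11260197])}
cam in tool [ 0.07058339  0.00017216 -0.15345101] [[-2.00491628e-03 -9.64698532e-01 -2.63349049e-01]
 [ 9.99997886e-01 -1.81396909e-03 -9.68215863e-04]
 [ 4.56329387e-04 -2.63350434e-01  9.64700130e-01]]
blue [282.1 232.6] [ 256  210   53   42 1811] [[0.4579 0.3245 0.0141]]
(array([-0.3921, -0.2742,  0.2509]), 0.0, np.float64(-0.54))
```

View pics/w1.png

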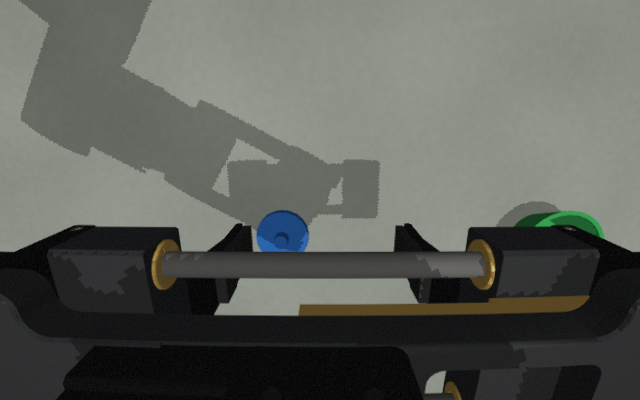

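The wrist view shows the blue lid at (282,233), half behind the gripper bar. I move over it and look from two heights.

>>> {"name": "move_arm", "arguments": {"motion": "1 -0.39 -0.27 0 0;1 -0.39 -0.27 0 0;1 -0.39 -0.27 0 0;1 -0.39 -0.27 0 0;1 -0.39 -0.27 0 0"}}

```text
time: 1.25
position: [0.464, 0.321, 0.2008]
tool_rot: [0.225, 0.974, 0.001, -0.0]
ft_force: [-0.7, -0.4, -0.2]
grip_width: 0.0866
grip_force: 0.0
```

```bash
cat > look.py <<'E'
from h import *
import sys,pickle
c,n=sys.argv[1:3]
im,d,m=cam("wrist"); save(im,n); s=robot.get_obs(); print(s["time"],s["position"].round(4))
for ce,st in blobs(im)[c]: print(c,ce,st,depthpt(m,d,[ce]).round(4))
C=cloud(m,d); hsv=cv2.cvtColor(im,cv2.COLOR_RGB2HSV)
lo,hi=dict(blue=(98,125),yellow=(21,34))[c]
k=(hsv[...,0]>=lo)&(hsv[...,0]<=hi)&(hsv[...,1]>120)&(d>0)
for a,b in ((.006,.017),(.021,.035),(.036,.056)):
    P=C[k&(C[...,2]>a)&(C[...,2]<b)]
    if len(P)>15:
        ci=cv2.minEnclosingCircle(P[:,:2].astype(np.float32)); print(a,len(P),"circle",np.round(ci[0],4),round(ci[1],4),"med",np.median(P,0).round(4))
        v,u=np.nonzero(k&(C[...,2]>a)&(C[...,2]<b)); print("   px",u.min(),u.max(),v.min(),v.max())
pickle.dump((im,d,m),open(n+".pkl","wb"))
E
python3 look.py blue w2
```

```text
1.3 [0.4637 0.3215 0.2007]
blue [321.5 179.5] [ 295  153   54   54 2332] [[0.46   0.3222 0.0274]]
0.006 2124 circle [0.4638 0.3199] 0.0338 med [0.4618 0.3216 0.0116]
   px 295 348 153 206
0.021 188 circle [0.4638 0.3198] 0.009 med [0.4632 0.32   0.0274]
   px 314 328 175 190
```

View pics/w2.png

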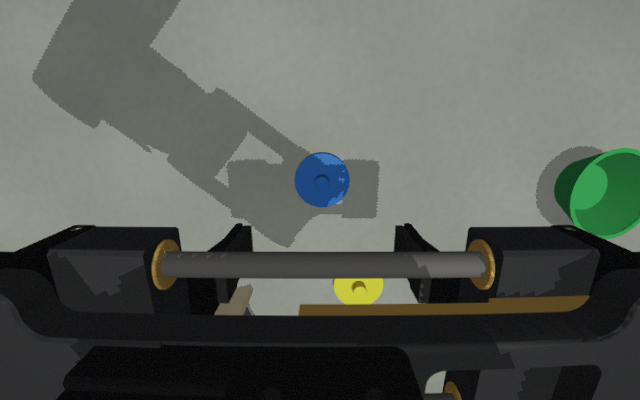

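Blue lid at (322,180), free in view: disc radius 33.8 mm and knob radius 9.0 mm, both as they should be. I descend halfway for a second view.

>>> {"name": "move_arm", "arguments": {"motion": "0 0 -0.007 0.2 0;0 0 -0.007 0.4 0;0 0 -0.007 0.4 0;0 0 -0.007 0.4 0"}}

```text
time: 1.63
position: [0.4613, 0.3194, 0.1187]
tool_rot: [0.223, 0.975, -0.002, -0.003]
ft_force: [-0.6, 0.2, 1.1]
grip_width: 0.0679
grip_force: 0.0
```

```bash
python3 look.py blue w3
python3 - <<'E'
import pickle
from h import *
o=[]
for n in("w2","w3"):
    im,d,m=pickle.load(open(n+".pkl","rb")); C=cloud(m,d); hsv=cv2.cvtColor(im,cv2.COLOR_RGB2HSV)
    k=(hsv[...,0]>=98)&(hsv[...,0]<=125)&(hsv[...,1]>120)&(C[...,2]>.025)&(C[...,2]<.032)
    v,u=np.nonzero(k); o.append((m,(u.mean(),v.mean())))
print(o[0][1],o[1][1],tri(*zip(*o))); print(to_tool([.4638,.3199,.024]))
E
```

```text
1.6833 [0.4634 0.32   0.1209]
blue [324.6 199. ] [ 290  165   71   69 3851] [[0.4582 0.323  0.029 ]]
0.006 3487 circle [0.4639 0.3199] 0.034 med [0.4609 0.3218 0.0117]
   px 290 360 165 233
0.021 316 circle [0.4637 0.3199] 0.009 med [0.4628 0.3204 0.0274]
   px 315 334 195 214
(np.float64(321.0), np.float64(183.0)) (np.float64(324.1326530612245), np.float64(204.91836734693877)) [0.46412434 0.3196117  0.02436945]
(array([-0.0024,  0.0005,  0.4844]), 0.0, np.float64(-0.71))
```

>>> {"name": "move_arm", "arguments": {"motion": "0 0 0 0.2 0;0 0 0 0.35 0;0 0 0 0.45 0;0 0 0 0.484 0;0 0 0 0.484 0;-1 0 0 0.484 0;-1 0 0 0.484 0;-1 0 0 0.484 0;-1 0 0 0.484 0;-1 0 0 0.484 0", "newtons": 15}}

```text
time: 2.52
position: [0.4647, 0.3189, 0.0248]
tool_rot: [0.224, 0.974, 0.001, 0.001]
ft_force: [0.1, -0.7, -0.1]
grip_width: 0.0179
grip_force: 0.3
```

>>> {"name": "move_arm", "arguments": {"motion": "-1 0 0 -0.1 0;-1 0 0 -0.3 0;-1 0 0 -0.5 0;-1 0 0 -0.6 0;-1 0 0 -0.6 0"}}

```text
time: 2.93
position: [0.4673, 0.3201, 0.1492]
tool_rot: [0.224, 0.974, 0.003, 0.004]
ft_force: [-0.2, -0.3, -0.3]
grip_width: 0.0175
grip_force: 15.0
```

```bash
python3 look.py blue w4
python3 - <<'E'
from h import *
print(to_tool([.6174,-.039,.16]),to_tool([.57,-.02,.2]))
E
```

```text
2.9833 [0.4659 0.3194 0.1467]
blue [322.9 213.6] [ 271  181  105   71 4636] [[0.4533 0.3279 0.1356]]
blue [322.8 280.3] [306 279  35   5 121] [[0.4949 0.3076 0.1358]]
(array([-1.4656, -1.2795, -0.0666]), 0.0, np.float64(-0.71)) (array([-1.2118, -1.2968, -0.2678]), 0.0, np.float64(-0.71))
```

View pics/w4.png

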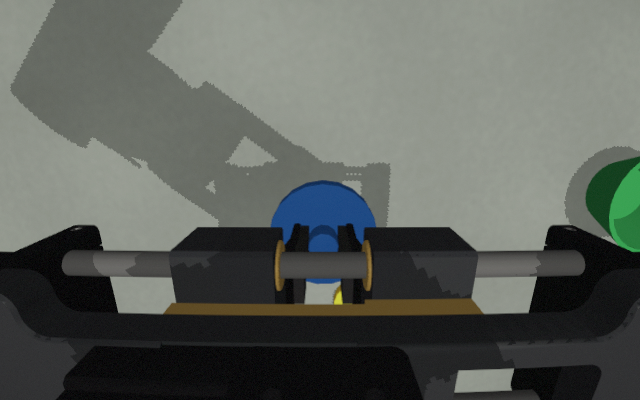

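The blue lid is centred in the grip (edge at rows 181–283) and hangs level. Next I look at both pots from beyond them, where the held lid does not hide them.

>>> {"name": "move_arm", "arguments": {"motion": "-1 -0.15 -0.1 -0.15 0;-1 -0.3 -0.2 -0.27 0;-1 -0.47 -0.3 -0.27 0;-1 -0.64 -0.4 -0.27 0;-1 -0.8 -0.5 -0.27 0;-1 -0.92 -0.55 -0.27 0;-1 -0.92 -0.55 -0.27 0"}}

```text
time: 3.57
position: [0.5848, 0.1344, 0.1962]
tool_rot: [0.227, 0.974, -0.001, 0.001]
ft_force: [0.0, 1.0, -0.7]
grip_width: 0.0172
grip_force: 15.0
```

>>> {"name": "move_arm", "arguments": {"motion": "-1 -0.15 -0.1 0 0;-1 -0.3 -0.2 0 0;-1 -0.47 -0.3 0 0;-1 -0.64 -0.4 0 0;-1 -0.8 -0.5 0 0;-1 -0.92 -0.55 0 0;-1 -0.92 -0.55 0 0;-1 -0.92 -0.55 0 0"}}

```text
time: 4.23
position: [0.6981, -0.041, 0.1953]
tool_rot: [0.226, 0.974, 0.0, -0.002]
ft_force: [-0.4, 0.2, -0.9]
grip_width: 0.0177
grip_force: 15.0
```

```bash
python3 look.py blue w5;python3 look.py yellow w5b
```

```text
4.2833 [ 0.6973 -0.0396  0.1955]
blue [291.7 118.2] [ 266   92   52   54 2174] [[ 0.617  -0.0391  0.0191]]
blue [322.8 213.5] [ 271  180  105   72 4623] [[ 0.6835 -0.0331  0.1831]]
blue [323.1 280.2] [306 278  35   5 115] [[ 0.7256 -0.0534  0.1815]]
blue [328.2 294.9] [317 286  25  18 109] [[ 0.7898 -0.0791  0.0956]]
0.006 29 circle [ 0.6173 -0.0398] 0.0296 med [ 0.616  -0.0329  0.0167]
   px 268 313 95 141
0.021 82 circle [ 0.6197 -0.0372] 0.0261 med [ 0.6064 -0.0577  0.0259]
   px 270 317 97 139
0.036 689 circle [ 0.6183 -0.0378] 0.0276 med [ 0.6205 -0.0324  0.0479]
   px 266 317 92 145
4.3333 [ 0.6971 -0.0388  0.1959]
yellow [566.2   6.5] [541   0  55  17 672] [[0.6379 0.2846 0.0115]]
yellow [400.4  81.8] [ 372   54   58   57 2588] [[0.6334 0.0858 0.0196]]
0.006 581 circle [0.6367 0.1863] 0.132 med [0.6393 0.2866 0.0116]
   px 372 595 0 102
0.021 359 circle [0.6341 0.0804] 0.0272 med [0.6328 0.0996 0.0281]
   px 373 425 57 110
0.036 848 circle [0.6341 0.0809] 0.0276 med [0.6334 0.0706 0.0475]
   px 375 429 54 110
```

View pics/w5.png

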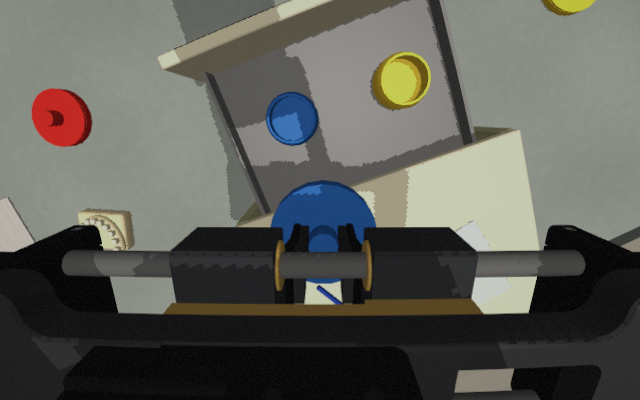

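Both pots are fully in view: blue at (292,118), yellow at (400,82). I refine the rims and check their height across two views.

Run:
```python
import pickle
from h import *
a,da,ma=cam("top")
for n,c,(lo,hi),g,tp in(("w5","blue",(98,125),(.618,-.038),(296,181)),("w5b","yellow",(21,34),(.634,.081),(246.5,175.5))):
    im,d,m=pickle.load(open(n+".pkl","rb"))
    for nm,I,D,mm in(("wrist",im,d,m),("top",a,da,ma)):
        C=cloud(mm,D); hsv=cv2.cvtColor(I,cv2.COLOR_RGB2HSV)
        k=(hsv[...,0]>=lo)&(hsv[...,0]<=hi)&(hsv[...,1]>100)&(np.hypot(C[...,0]-g[0],C[...,1]-g[1])<.04)&(C[...,2]<.08)
        K=(k*255).astype(np.uint8); ct=max(cv2.findContours(K,0,1)[0],key=cv2.contourArea).reshape(-1,2)
        P=C[k&(C[...,2]>.0455)]; ci=cv2.minEnclosingCircle(P[:,:2].astype(np.float32))
        print(c,nm,"rim",len(P),np.round(ci[0],4),round(ci[1],4),np.percentile(P[:,2],90).round(4),"contour px",cv2.fitEllipse(ct)[0])
        globals()["e_"+nm]=(mm,cv2.fitEllipse(ct)[0])
    print("tri",tri(*zip(e_wrist,e_top)))
print(to_tool([.618,-.038,.15]),to_tool([.634,.081,.15]))
```

```text
blue wrist rim 479 [ 0.6186 -0.0373] 0.0255 0.0495 contour px (291.6783142089844, 118.12371826171875)
blue top rim 85 [ 0.6176 -0.0394] 0.0256 0.0511 contour px (296.0262451171875, 181.1280059814453)
tri [ 0.61794303 -0.03821428  0.03396345]
yellow wrist rim 540 [0.6342 0.0815] 0.0258 0.0495 contour px (400.4071044921875, 81.89226531982422)Traceback (most recent call last):
  File "<stdin>", line 9, in <module>
ValueError: max() iterable argument is empty
```

Blue rim centre from the wrist: (0.6186, -0.0373), radius 25.5 mm, height 49 mm, as expected. I carry the lid over it.

>>> {"name": "move_arm", "arguments": {"motion": "-1 0.15 -0.07 0 0;-1 0.3 -0.14 0 0;-1 0.357 -0.165 0.1 0;-1 0.357 -0.165 0.25 0;-1 0.357 -0.165 0.4 0;-1 0.357 -0.165 0.48 0;-1 0.357 -0.165 0.48 0;-1 0.357 -0.165 0.48 0;-1 0.357 -0.165 0.48 0"}}

```text
time: 5.13
position: [0.6208, -0.0379, 0.103]
tool_rot: [0.224, 0.975, 0.0, 0.001]
ft_force: [0.1, 0.3, 0.6]
grip_width: 0.0173
grip_force: 15.0
```

```bash
python3 look.py blue w6
python3 - <<'E'
from h import *
print(to_tool([.6185,-.0375,.065]))
E
```

```text
5.1833 [ 0.6213 -0.0382  0.1034]
blue [322.5 210.5] [ 271  171  105   81 5097] [[ 0.6047 -0.0295  0.0898]]
blue [323.2 280.6] [305 279  36   5 136] [[ 0.6488 -0.0504  0.0892]]
0.021 146 circle [ 0.6028 -0.0307] 0.022 med [ 0.5939 -0.0248  0.0284]
   px 293 347 171 187
0.036 207 circle [ 0.6007 -0.0311] 0.0202 med [ 0.5934 -0.0284  0.04  ]
   px 293 344 175 188
(array([ 0.0145, -0.003 ,  0.1921]), 0.0, np.float64(-1.36))
```

View pics/w6.png

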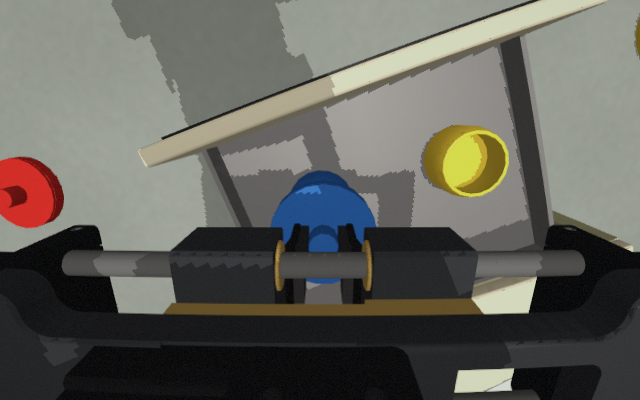

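The lid is over the pot and aligned sideways (both at column ~322). I lower it slowly, watching the force.

>>> {"name": "move_arm", "arguments": {"motion": "-1 0.012 -0.002 0 0;-1 0.012 -0.002 0.05 0;-1 0.012 -0.002 0.09 0;-1 0.012 -0.002 0.12 0;-1 0.012 -0.002 0.15 0;-1 0.012 -0.002 0.17 0;-1 0.012 -0.002 0.18 0;-1 0.012 -0.002 0.18 0;-1 0.012 -0.002 0.18 0"}}

```text
time: 5.93
position: [0.618, -0.038, 0.0656]
tool_rot: [0.224, 0.974, -0.0, 0.0]
ft_force: [-0.6, 0.2, -0.2]
grip_width: 0.0169
grip_force: 15.0
```

No contact force at 1 mm above seat, so it is on. I release, rise and look.

>>> {"name": "move_arm", "arguments": {"motion": "-1 0 0 0.004 0;-1 0 0 0.004 0;-0.3 0 0 0.004 0;-0.3 0 0 0.004 0;-0.3 0 0 0.004 0;-0.3 0 0 -0.05 0;-0.3 0 0 -0.2 0;-0.3 -0.1 0 -0.4 0;-0.3 -0.2 0 -0.6 0;-0.3 -0.3 0 -0.65 0;-0.3 -0.4 0 -0.65 0;-0.3 -0.4 0 -0.65 0"}}

```text
time: 6.93
position: [0.6945, -0.0755, 0.1995]
tool_rot: [0.225, 0.974, -0.001, 0.005]
ft_force: [0.2, -0.4, -0.5]
grip_width: 0.0301
grip_force: 0.0
```

```bash
cat > chk.py <<'E'
from h import *
import sys
c,n,x,y=sys.argv[1],sys.argv[2],float(sys.argv[3]),float(sys.argv[4])
im,d,m=cam("wrist"); save(im,n); C=cloud(m,d); hsv=cv2.cvtColor(im,cv2.COLOR_RGB2HSV)
lo,hi=dict(blue=(98,125),yellow=(21,34))[c]
k=(hsv[...,0]>=lo)&(hsv[...,0]<=hi)&(hsv[...,1]>100)&(np.hypot(C[...,0]-x,C[...,1]-y)<.05)
for a,b in((.044,.058),(.062,.075)):
    P=C[k&(C[...,2]>a)&(C[...,2]<b)]
    if len(P)<10: continue
    f=np.linalg.lstsq(np.c_[P[:,:2]-[x,y],np.ones(len(P))],P[:,2],rcond=None)[0]
    print(len(P),"circle",[np.round(t,4) for t in cv2.minEnclosingCircle(P[:,:2].astype(np.float32))],"z",np.median(P[:,2]).round(4),"tilt",f[:2].round(3))
E
python3 chk.py blue w7 .618 -.038
python3 - <<'E'
from h import *
print(robot.get_obs()["time"],to_tool([.638,.286,.2]),to_tool([.617,.30,.2]))
E
```

```text
3352 circle [array([ 0.6172, -0.0367]), np.float64(0.0336)] z 0.0516 tilt [-0.001  0.001]
272 circle [array([ 0.6174, -0.0372]), np.float64(0.0089)] z 0.0675 tilt [0.016 0.017]
6.9833 (array([ 1.029 ,  1.501 , -0.0153]), 0.0, np.float64(-1.38)) (array([ 1.154 ,  1.5179, -0.0158]), 0.0, np.float64(-1.38))
```

The blue lid is flat (tilt 0.001) with its top at 51.6 mm against 52 expected. Now for the yellow lid.

>>> {"name": "move_arm", "arguments": {"motion": "-0.1 0.12 0.15 0 0;-0.1 0.23 0.32 0 0;-0.1 0.35 0.48 0 0;-0.1 0.46 0.63 0 0;-0.1 0.56 0.75 0 0;-0.1 0.56 0.75 0 0"}}

```text
time: 7.48
position: [0.6502, 0.1178, 0.1951]
tool_rot: [0.221, 0.975, 0.001, -0.003]
ft_force: [0.4, -0.6, 0.4]
grip_width: 0.039
grip_force: 0.0
```

>>> {"name": "move_arm", "arguments": {"motion": "-0.1 0.12 0.15 0 0;-0.1 0.23 0.32 0 0;-0.1 0.35 0.48 0 0;-0.1 0.46 0.63 0 0;-0.1 0.57 0.76 0 0;-0.1 0.57 0.76 0 0;-0.1 0.57 0.76 0 0;-0.1 0.57 0.76 0 0"}}

```text
time: 8.15
position: [0.6176, 0.2969, 0.1953]
tool_rot: [0.224, 0.975, -0.001, -0.001]
ft_force: [0.2, 0.8, -0.1]
grip_width: 0.0395
grip_force: 0.0
```

```bash
python3 look.py yellow w8
python3 - <<'E'
from h import *
print(to_tool([.617,.30,.12]))
E
```

```text
8.2 [0.6182 0.2962 0.1954]
yellow [325.1 177.5] [ 298  150   56   56 2455] [[0.6118 0.303  0.029 ]]
0.006 2229 circle [0.6156 0.301 ] 0.0339 med [0.6137 0.3021 0.0116]
   px 298 353 150 205
0.021 192 circle [0.6157 0.301 ] 0.009 med [0.6149 0.3012 0.0275]
   px 318 332 173 188
(array([0.0135, 0.0149, 0.377 ]), 0.0, np.float64(-0.83))
```

>>> {"name": "move_arm", "arguments": {"motion": "-0.1 0.022 0.016 0.15 0;-0.1 0.022 0.016 0.3 0;-0.1 0.022 0.016 0.377 0;-0.1 0.022 0.016 0.377 0;-0.1 0.022 0.016 0.377 0"}}

```text
time: 8.62
position: [0.616, 0.3004, 0.1195]
tool_rot: [0.226, 0.974, -0.001, -0.001]
ft_force: [-0.8, -0.2, -0.1]
grip_width: 0.0391
grip_force: 0.0
```

```bash
python3 look.py yellow w9
python3 - <<'E'
import pickle
from h import *
o=[]
for n in("w8","w9"):
    im,d,m=pickle.load(open(n+".pkl","rb")); C=cloud(m,d); hsv=cv2.cvtColor(im,cv2.COLOR_RGB2HSV)
    k=(hsv[...,0]>=21)&(hsv[...,0]<=34)&(hsv[...,1]>120)&(C[...,2]>.025)&(C[...,2]<.032)
    v,u=np.nonzero(k); o.append((m,(u.mean(),v.mean())))
print(tri(*zip(*o))); print(to_tool([.6157,.301,.024]))
E
```

```text
8.6667 [0.6171 0.3011 0.1209]
yellow [323. 196.] [ 288  161   71   71 3907] [[0.6106 0.3039 0.0281]]
yellow [127.3 298.7] [114 279  28  35 656] [[0.6152 0.0976 0.0459]]
0.006 3521 circle [0.6141 0.2041] 0.1304 med [0.6129 0.3025 0.0116]
   px 125 358 162 283
0.021 448 circle [0.6222 0.1827] 0.1272 med [0.6137 0.2983 0.0274]
   px 116 332 191 312
0.036 298 circle [0.6175 0.0923] 0.0157 med [0.613  0.0974 0.0442]
   px 114 139 289 309
[0.57969024 0.31300081 0.18481022]
(array([ 0.0064, -0.0035,  0.4846]), 0.0, np.float64(-0.82))
```

The pot's pixels got into the second mask and spoiled that triangulation. Knob depth from w8 and the lid disc from both places agree, so I go down and grip.

>>> {"name": "move_arm", "arguments": {"motion": "-0.1 0.004 -0.001 0.2 0;-0.1 0.004 -0.001 0.35 0;-0.1 0.004 -0.001 0.45 0;-0.1 0.004 -0.001 0.484 0;-0.1 0.004 -0.001 0.484 0;-1 0.004 -0.001 0.484 0;-1 0.004 -0.001 0.484 0;-1 0.004 -0.001 0.484 0;-1 0.004 -0.001 0.484 0;-1 0.004 -0.001 0.484 0", "newtons": 15}}

```text
time: 9.5
position: [0.6163, 0.3028, 0.0252]
tool_rot: [0.224, 0.975, 0.001, 0.001]
ft_force: [0.3, -0.5, 3.6]
grip_width: 0.017
grip_force: 15.0
```

>>> {"name": "move_arm", "arguments": {"motion": "-1 0 0 -0.1 0;-1 0 0 -0.3 0;-1 0 0 -0.5 0;-1 0 0 -0.7 0;-1 0 0 -0.87 0;-1 0 0 -0.87 0;-1 0 0 -0.87 0"}}

```text
time: 10.08
position: [0.6169, 0.3031, 0.2012]
tool_rot: [0.224, 0.974, 0.002, 0.003]
ft_force: [-0.7, 0.6, -1.3]
grip_width: 0.0174
grip_force: 15.0
```

```bash
python3 look.py yellow w10
python3 - <<'E'
from h import *
print(to_tool([.71,.04,.2]))
E
```

```text
10.1333 [0.6152 0.3025 0.1985]
yellow [322.8 214.6] [ 271  182  105   70 4505] [[0.6033 0.3105 0.188 ]]
yellow [168.4 247.7] [160 244  17   8  71] [[0.6083 0.092  0.0262]]
yellow [161.4 284.1] [146 277  29  17 375] [[0.6452 0.0609 0.0354]]
yellow [322.9 280.7] [305 278  37   8 224] [[0.6443 0.2906 0.1885]]
0.021 161 circle [0.6318 0.0816] 0.0275 med [0.6437 0.0629 0.0285]
   px 155 173 246 288
0.036 208 circle [0.6411 0.0692] 0.0186 med [0.6439 0.0619 0.0454]
   px 146 173 277 293
(array([-1.0003, -0.9731, -0.0073]), 0.0, np.float64(-0.82))
```

The lid sits in the hand exactly as the blue one did. On to the viewing place beyond the yellow pot.

>>> {"name": "move_arm", "arguments": {"motion": "-1 -0.14 -0.14 0 0;-1 -0.28 -0.27 0 0;-1 -0.42 -0.41 0 0;-1 -0.56 -0.55 0 0;-1 -0.7 -0.68 0 0;-1 -0.84 -0.82 0 0;-1 -0.95 -0.92 0 0;-1 -1 -0.97 0 0;-1 -1 -0.97 0 0;-1 -1 -0.97 0 0"}}

```text
time: 10.97
position: [0.709, 0.0409, 0.1955]
tool_rot: [0.225, 0.974, 0.0, -0.002]
ft_force: [0.1, 0.4, 0.3]
grip_width: 0.0174
grip_force: 15.0
```

```bash
python3 look.py yellow w11; python3 chk.py blue w11b .618 -.038
python3 - <<'E'
from h import *
import pickle
im,d,m=pickle.load(open("w11.pkl","rb")); C=cloud(m,d); hsv=cv2.cvtColor(im,cv2.COLOR_RGB2HSV)
k=(hsv[...,0]>=21)&(hsv[...,0]<=34)&(hsv[...,1]>100)&(np.hypot(C[...,0]-.634,C[...,1]-.081)<.04)&(C[...,2]>.0455)&(C[...,2]<.06)
P=C[k]; c=cv2.minEnclosingCircle(P[:,:2].astype(np.float32)); print("rim",c,np.percentile(P[:,2],90))
print(to_tool([*c[0],.103]))
E
```

```text
11.0167 [0.7088 0.0422 0.196 ]
yellow [326.  105.9] [ 300   79   53   55 2258] [[0.6327 0.0828 0.0189]]
yellow [322.8 214.6] [ 271  182  105   70 4500] [[0.6953 0.0484 0.1823]]
yellow [322.8 280.6] [305 278  37   7 215] [[0.7368 0.0281 0.1814]]
0.006 32 circle [0.6302 0.0825] 0.0296 med [0.6306 0.0793 0.0158]
   px 300 349 83 125
0.036 706 circle [0.6339 0.0821] 0.0276 med [0.6355 0.0818 0.0478]
   px 300 352 79 133
3109 circle [array([ 0.6173, -0.0363]), np.float64(0.0341)] z 0.0516 tilt [-0.006 -0.01 ]
252 circle [array([ 0.6178, -0.0367]), np.float64(0.009)] z 0.0674 tilt [-0.025 -0.126]
rim ((0.6338977813720703, 0.0817507728934288), 0.025617090985178947) 0.04953776696657933
(array([0.4208, 0.0117, 0.4688]), 0.0, np.float64(-1.22))
```

>>> {"name": "move_arm", "arguments": {"motion": "-1 0.15 0.005 0 0;-1 0.3 0.01 0 0;-1 0.42 0.011 0.1 0;-1 0.42 0.011 0.25 0;-1 0.42 0.011 0.4 0;-1 0.42 0.011 0.468 0;-1 0.42 0.011 0.468 0;-1 0.42 0.011 0.468 0;-1 0.42 0.011 0.468 0"}}

```text
time: 11.82
position: [0.6364, 0.0806, 0.1052]
tool_rot: [0.224, 0.975, 0.0, 0.001]
ft_force: [-1.2, 0.6, 0.4]
grip_width: 0.0171
grip_force: 15.0
```

```bash
python3 look.py yellow w12|head -1
python3 - <<'E'
from h import *
print(to_tool([.634,.0817,.065]))
E
```

```text
11.8667 [0.6368 0.0802 0.1056]
(array([0.0163, 0.0004, 0.203 ]), 0.0, np.float64(-1.17))
```

>>> {"name": "move_arm", "arguments": {"motion": "-1 0.012 0 0 0;-1 0.012 0 0.05 0;-1 0.012 0 0.09 0;-1 0.012 0 0.13 0;-1 0.012 0 0.16 0;-1 0.012 0 0.18 0;-1 0.012 0 0.19 0;-1 0.012 0 0.19 0;-1 0.012 0 0.19 0"}}

```text
time: 12.62
position: [0.6338, 0.0802, 0.0658]
tool_rot: [0.225, 0.974, 0.0, 0.0]
ft_force: [0.1, -0.2, 0.4]
grip_width: 0.0172
grip_force: 15.0
```

>>> {"name": "move_arm", "arguments": {"motion": "-1 0 0 0.004 0;-1 0 0 0.004 0;-0.3 0 0 0.004 0;-0.3 0 0 0.004 0;-0.3 0 0 0.004 0;-0.3 0 0 -0.05 0;-0.3 0 0 -0.2 0;-0.3 -0.1 0 -0.4 0;-0.3 -0.2 0 -0.6 0;-0.3 -0.3 0 -0.65 0;-0.3 -0.4 0 -0.65 0;-0.3 -0.4 0 -0.65 0"}}

```text
time: 13.62
position: [0.7104, 0.0429, 0.1997]
tool_rot: [0.225, 0.974, 0.0, 0.005]
ft_force: [-0.1, -0.1, 0.2]
grip_width: 0.0303
grip_force: 0.0
```

```bash
python3 chk.py yellow w13 .634 .081;python3 chk.py blue w14 .618 -.038
python3 - <<'E'
from h import *
for n in("top","wrist"):
    a,d,m=cam(n); C=cloud(m,d)
    k=(C[...,0]>.45)&(C[...,0]<.62)&(C[...,1]>-.15)&(C[...,1]<.2)&(C[...,2]>.083)&(C[...,2]<.093)
    P=C[k]; r=cv2.minAreaRect(P[:,:2].astype(np.float32)); print(n,len(P),r,cv2.boxPoints(r).round(4).tolist())
o=robot.get_obs();print(o["time"],o["position"])
E
```

```text
3344 circle [array([0.6341, 0.0807]), np.float64(0.0338)] z 0.0516 tilt [-0.002  0.001]
268 circle [array([0.6344, 0.0804]), np.float64(0.0089)] z 0.0676 tilt [-0.018  0.008]
3079 circle [array([ 0.6177, -0.0363]), np.float64(0.0341)] z 0.0516 tilt [-0.006 -0.01 ]
249 circle [array([ 0.6185, -0.0367]), np.float64(0.0089)] z 0.0675 tilt [-0.047 -0.086]
top 685 ((0.5427932739257812, 0.014934606850147247), (0.2610858082771301, 0.014483236707746983), 83.7011947631836) [[0.5213000178337097, -0.11400000005960464], [0.5357000231742859, -0.11559999734163284], [0.564300000667572, 0.14390000700950623], [0.5498999953269958, 0.14550000429153442]]
wrist 4582 ((0.5429409742355347, 0.014644935727119446), (0.2581925690174103, 0.014779145829379559), 83.66516876220703) [[0.521399974822998, -0.1128000020980835], [0.5360000133514404, -0.1145000010728836], [0.5644999742507935, 0.1421000063419342], [0.5497999787330627, 0.14380000531673431]]
13.8167 [0.70378787 0.04585966 0.19518254]
```

View pics/w13.png

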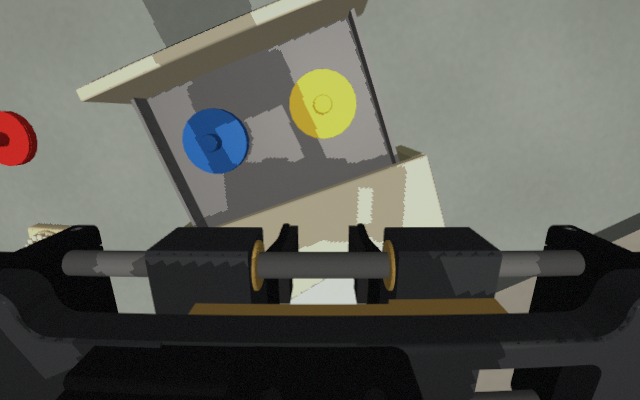

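Both lids sit flat with tops at 51.6 mm: blue at (215,141), yellow at (323,104). The panel is at yaw -6.3° with its outer face centre near (0.537, 0.025), so the drawer is about 0.15 m out. I shut the fingers, turn square to the panel and go in front of it.

>>> {"name": "move_arm", "arguments": {"motion": "-1 0.15 -0.09 0 0;-1 0.3 -0.18 0 -0.03;-1 0.45 -0.27 0 -0.06;-1 0.62 -0.36 0 -0.09;-1 0.78 -0.45 0 -0.11;-1 0.92 -0.54 0 -0.11;-1 0.94 -0.546 0 -0.11;-1 0.94 -0.546 0 -0.11;-1 0.94 -0.546 0 -0.11;-1 0.94 -0.546 0 -0.11"}}

```text
time: 14.65
position: [0.4902, 0.0294, 0.1962]
tool_rot: [0.053, 0.999, -0.0, 0.001]
ft_force: [1.0, 0.1, 0.8]
grip_width: 0.0009
grip_force: 0.0
```

Run:
```python
from h import *
o=robot.get_obs();M=R.from_quat(o["tool_rot"]).as_matrix();print(o["time"],o["position"],np.degrees(np.arctan2(M[1,1],M[0,1])),o["grip_width"])
print(to_tool([.487,.030,.055],np.radians(83.7)))
```

```text
14.65 [0.49024557 0.02941704 0.19622651] 83.87418659701079 0.0008964064653633657
(array([0.018 , 0.0012, 0.7061]), 0.001, np.float64(-1.63))
```

>>> {"name": "move_arm", "arguments": {"motion": "-1 0.015 0 0.15 0;-1 0.015 0 0.33 0;-1 0.015 0 0.5 0;-1 0.015 0 0.65 0;-1 0.015 0 0.705 0;-1 0.015 0 0.705 0;-1 0.015 0 0.705 0"}}

```text
time: 15.23
position: [0.4867, 0.0297, 0.054]
tool_rot: [0.053, 0.999, 0.0, -0.0]
ft_force: [0.1, 0.7, 0.2]
grip_width: 0.0006
grip_force: 0.0
```

Run:
```python
from h import *
o=robot.get_obs();print(o["time"],o["position"],o["ft_force"])
im,d,m=cam("wrist"); save(im,"w15")
print(to_tool([.527,.0258,.055],np.radians(83.7)))
```

```text
15.2333 [0.48665599 0.02966039 0.05403515] [0.13541139 0.70785813 0.24807727]
(array([-0.2004,  0.0024, -0.    ]), 0.001, np.float64(-1.63))
```

>>> {"name": "move_arm", "arguments": {"motion": "-1 -0.08 0 0 0;-1 -0.14 0 0 0;-1 -0.16 0 0 0;-1 -0.175 0 0 0;-1 -0.185 0 0 0;-1 -0.195 0 0 0;-1 -0.205 0 0 0;-1 -0.215 0 0 0;-1 -0.225 0 0 0;-1 -0.237 0 0 0;-1 -0.25 0 0 0;-1 -0.265 0 0 0"}}

```text
time: 16.28
position: [0.5381, 0.0241, 0.0548]
tool_rot: [0.054, 0.999, 0.0, -0.001]
ft_force: [-2.1, -0.0, 0.6]
grip_width: 0.0005
grip_force: 0.7
```

>>> {"name": "move_arm", "arguments": {"motion": "-1 -0.018 0 0 0;-1 -0.036 0 0 0;-1 -0.054 0 0 0;-1 -0.072 0 0 0;-1 -0.09 0 0 0;-1 -0.108 0 0 0;-1 -0.126 0 0 0;-1 -0.144 0 0 0;-1 -0.162 0 0 0;-1 -0.18 0 0 0;-1 -0.198 0 0 0;-1 -0.216 0 0 0"}}

```text
time: 17.28
position: [0.5816, 0.0193, 0.0549]
tool_rot: [0.054, 0.999, -0.0, -0.0]
ft_force: [-0.8, -0.4, -0.0]
grip_width: 0.0007
grip_force: 0.7
```

```bash
cat > pan.py <<'E'
from h import *
o=robot.get_obs();ax=np.array([.9939,-.1104]);print(o["time"],o["position"].round(4),o["ft_force"].round(1),"TCP along",(ax@o["position"][:2]).round(4))
a,d,m=cam("top"); C=cloud(m,d)
k=(C[...,0]>.45)&(C[...,0]<.95)&(C[...,1]>-.2)&(C[...,1]<.2)&(C[...,2]>.08)&(C[...,2]<.098)
s=C[k][:,:2]@ax; t=C[k][:,:2]@[.1104,.9939]
h,e=np.histogram(s[abs(t-.08)>.045],bins=np.arange(.48,.98,.004)); print([(round(float(x),3),int(n)) for x,n in zip(e,h) if n>8][:12])
E
python3 pan.py
```

```text
17.2833 [0.5816 0.0193 0.0549] [-0.8 -0.4 -0. ] TCP along 0.5759
[(0.584, 33), (0.588, 37), (0.592, 35), (0.596, 24), (0.692, 16), (0.696, 106), (0.7, 100), (0.704, 110), (0.708, 136), (0.712, 141), (0.716, 136), (0.72, 135)]
```

The panel moves with the fingers at 1–2 N, with its outer face at 0.585 along and about 97 mm left. I continue.

>>> {"name": "move_arm", "arguments": {"motion": "-1 -0.018 0 0 0;-1 -0.038 0 0 0;-1 -0.058 0 0 0;-1 -0.078 0 0 0;-1 -0.098 0 0 0;-1 -0.118 0 0 0;-1 -0.138 0 0 0;-1 -0.158 0 0 0;-1 -0.178 0 0 0;-1 -0.198 0 0 0;-1 -0.218 0 0 0;-1 -0.236 0 0 0"}}

```text
time: 18.33
position: [0.6288, 0.0143, 0.0549]
tool_rot: [0.054, 0.999, -0.0, 0.0]
ft_force: [-1.1, -0.2, 0.5]
grip_width: 0.0007
grip_force: 0.7
```

>>> {"name": "move_arm", "arguments": {"motion": "-1 -0.017 0 0 0;-1 -0.034 0 0 0;-1 -0.05 0 0 0;-1 -0.066 0 0 0;-1 -0.082 0 0 0;-1 -0.096 0 0 0;-1 -0.108 0 0 0;-1 -0.118 0 0 0;-1 -0.128 0 0 0;-1 -0.138 0 0 0;-1 -0.146 0 0 0;-1 -0.15 0 0 0"}}

```text
time: 19.33
position: [0.6583, 0.0111, 0.0549]
tool_rot: [0.054, 0.999, 0.0, 0.0]
ft_force: [-1.8, -1.1, -0.1]
grip_width: 0.0003
grip_force: 0.6
```

```bash
python3 pan.py
```

```text
19.3333 [0.6583 0.0111 0.0549] [-1.8 -1.1 -0.1] TCP along 0.6531
[(0.66, 16), (0.664, 52), (0.668, 34), (0.672, 31), (0.696, 52), (0.7, 38), (0.704, 46), (0.708, 43), (0.712, 64), (0.716, 74), (0.72, 59), (0.724, 63)]
```

>>> {"name": "move_arm", "arguments": {"motion": "-1 -0.006 0 0 0;-1 -0.012 0 0 0;-1 -0.018 0 0 0;-1 -0.024 0 0 0;-1 -0.03 0 0 0;-1 -0.035 0 0 0;-1 -0.04 0 0 0;-1 -0.045 0 0 0;-1 -0.05 0 0 0"}}

```text
time: 20.13
position: [0.6658, 0.0104, 0.0549]
tool_rot: [0.054, 0.999, 0.0, -0.003]
ft_force: [-7.6, -0.5, 5.5]
grip_width: 0.0004
grip_force: 3.7
```

>>> {"name": "move_arm", "arguments": {"motion": "-1 -0.004 0 0 0;-1 -0.008 0 0 0;-1 -0.012 0 0 0;-1 -0.016 0 0 0;-1 -0.02 0 0 0"}}

```text
time: 20.55
position: [0.6675, 0.0101, 0.0549]
tool_rot: [0.053, 0.999, 0.0, -0.005]
ft_force: [-10.4, 0.6, 7.4]
grip_width: 0.0005
grip_force: 4.8
```

```bash
python3 pan.py
```

```text
20.55 [0.6675 0.0101 0.0549] [-10.4   0.6   7.4] TCP along 0.6623
[(0.668, 9), (0.672, 48), (0.676, 33), (0.68, 32), (0.684, 11), (0.692, 10), (0.696, 48), (0.7, 33), (0.704, 34), (0.708, 38), (0.712, 44), (0.716, 46)]
```

The force is 10 N with 7 N upward, more than the catch explains, and the tool tilts slightly. I look before going on.

Run:
```python
from h import *
im,d,m=cam("scene"); save(cv2.resize(im[150:310,180:440],(780,480),interpolation=cv2.INTER_CUBIC),"s2")
C=cloud(m,d); print(robot.get_obs()["moment"],robot.get_obs()["ft_force"])
```

```text
[-0.02401239  1.42298455 -0.08309505] [-10.60477459  -0.51200904   5.52703484]
```

View pics/s2.png

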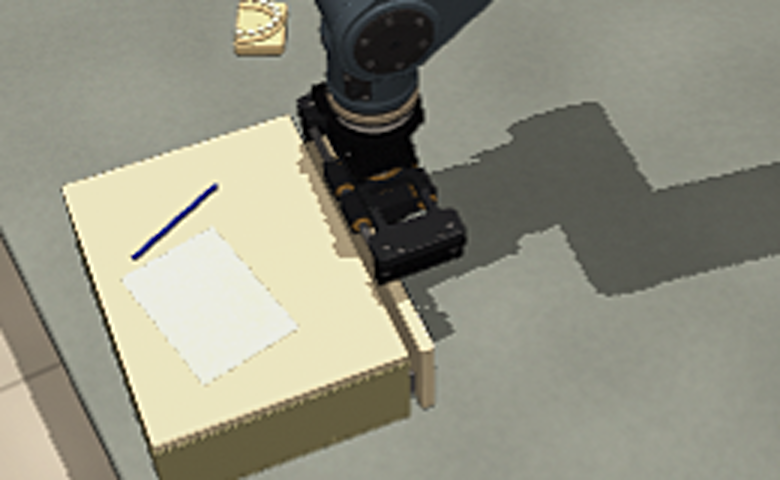

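A gap of about 10 mm is left and the gripper seems clear. To rule out the body rubbing on the unit's edge, I back off, rise 12 mm and push again.

>>> {"name": "move_arm", "arguments": {"motion": "-1 0.03 0 0 0;-1 0.08 0 0 0;-1 0.1 0 -0.06 0;-1 0.1 0 -0.06 0;-1 0.1 0 -0.06 0"}}

```text
time: 21.07
position: [0.654, 0.0116, 0.0685]
tool_rot: [0.054, 0.999, -0.0, 0.002]
ft_force: [-0.3, -0.1, -0.0]
grip_width: 0.0006
grip_force: 0.0
```

>>> {"name": "move_arm", "arguments": {"motion": "-1 -0.03 0 0 0;-1 -0.06 0 0 0;-1 -0.08 0 0 0;-1 -0.086 0 0 0;-1 -0.092 0 0 0;-1 -0.096 0 0 0;-1 -0.1 0 0 0;-1 -0.1 0 0 0"}}

```text
time: 21.73
position: [0.6686, 0.01, 0.0665]
tool_rot: [0.053, 0.999, 0.0, -0.004]
ft_force: [-8.7, -0.8, 6.5]
grip_width: 0.0005
grip_force: 4.0
```

```bash
python3 pan.py
```

```text
21.7333 [0.6686 0.01   0.0665] [-8.7 -0.8  6.5] TCP along 0.6634
[(0.672, 45), (0.676, 38), (0.68, 36), (0.684, 12), (0.692, 10), (0.696, 51), (0.7, 35), (0.704, 34), (0.708, 33), (0.712, 34), (0.716, 41), (0.72, 45)]
```

At the new height force and ratio are the same, so it is the catch with finger friction and not the body. I carry on gently.

>>> {"name": "move_arm", "arguments": {"motion": "-1 -0.004 0 0 0;-1 -0.008 0 0 0;-1 -0.012 0 0 0;-1 -0.016 0 0 0;-1 -0.02 0 0 0;-1 -0.02 0 0 0"}}

```text
time: 22.28
position: [0.6746, 0.0093, 0.0664]
tool_rot: [0.054, 0.999, 0.0, -0.002]
ft_force: [-2.8, -0.7, 0.7]
grip_width: 0.0006
grip_force: 1.4
```

```bash
python3 pan.py
```

```text
22.2833 [0.6746 0.0093 0.0664] [-2.8 -0.7  0.7] TCP along 0.6694
[(0.676, 16), (0.68, 49), (0.684, 38), (0.688, 30), (0.692, 10), (0.696, 51), (0.7, 30), (0.704, 36), (0.708, 33), (0.712, 38), (0.716, 34), (0.72, 37)]
```

>>> {"name": "move_arm", "arguments": {"motion": "-1 -0.004 0 0 0;-1 -0.008 0 0 0;-1 -0.012 0 0 0;-1 -0.016 0 0 0;-1 -0.02 0 0 0;-1 -0.02 0 0 0"}}

```text
time: 22.83
position: [0.6784, 0.0089, 0.0666]
tool_rot: [0.054, 0.999, 0.0, -0.002]
ft_force: [-5.3, -0.8, 0.9]
grip_width: 0.0004
grip_force: 2.6
```

```bash
python3 pan.py
```

```text
22.8333 [0.6784 0.0089 0.0666] [-5.3 -0.8  0.9] TCP along 0.6732
[(0.68, 19), (0.684, 48), (0.688, 32), (0.692, 34), (0.696, 45), (0.7, 32), (0.704, 36), (0.708, 38), (0.712, 35), (0.716, 34), (0.72, 32), (0.724, 36)]
```

>>> {"name": "move_arm", "arguments": {"motion": "-1 -0.004 0 0 0;-1 -0.008 0 0 0;-1 -0.012 0 0 0;-1 -0.016 0 0 0;-1 -0.016 0 0 0"}}

```text
time: 23.3
position: [0.6783, 0.0089, 0.0667]
tool_rot: [0.053, 0.999, 0.0, -0.006]
ft_force: [-11.4, -1.1, 7.2]
grip_width: 0.0004
grip_force: 5.6
```

```bash
python3 pan.py
```

```text
23.3 [0.6783 0.0089 0.0667] [-11.4  -1.1   7.2] TCP along 0.6732
[(0.68, 18), (0.684, 46), (0.688, 33), (0.692, 39), (0.696, 41), (0.7, 35), (0.704, 33), (0.708, 33), (0.712, 36), (0.716, 34), (0.72, 36), (0.724, 31)]
```

It stopped dead with the force rising, and the panel now abuts the unit front (outer face 0.682, front 0.694, panel 12 mm). I back off and check.

>>> {"name": "move_arm", "arguments": {"motion": "-1 0.03 0 0 0;-1 0.1 0 0 0;-1 0.25 0 0 0;-1 0.4 0 -0.1 0;-1 0.55 0 -0.3 0;-1 0.7 0 -0.5 0;-1 0.7 0 -0.65 0;-1 0.7 0 -0.65 0;-1 0.7 0 -0.65 0"}}

```text
time: 24.1
position: [0.5471, 0.0231, 0.2007]
tool_rot: [0.053, 0.999, -0.001, 0.006]
ft_force: [0.7, -0.4, -0.4]
grip_width: 0.0004
grip_force: 0.0
```

```bash
python3 pan.py
python3 - <<'E'
from h import *
a,d,m=cam("top"); b,d2,m2=cam("scene")
save(np.vstack([cv2.resize(a[40:160,190:440],(750,360),interpolation=cv2.INTER_CUBIC),cv2.resize(b[170:330,190:690][:, :450],(750,240),interpolation=cv2.INTER_CUBIC)]),"end")
C=cloud(m,d); ax=np.array([.9939,-.1104]);s=C[...,:2]@ax; t=C[...,:2]@np.array([.1104,.9939])
k=(C[...,2]>.08)&(C[...,2]<.1)&(abs(t-.08)<.13)&(s>.6)&(s<.95)
print("front,back percentiles",np.percentile(s[k],[.3,99.7]).round(4))
print(blobs(a))
E
```

```text
24.1 [0.5471 0.0231 0.2007] [ 0.7 -0.4 -0.4] TCP along 0.5412
[(0.68, 38), (0.684, 92), (0.688, 62), (0.692, 70), (0.696, 79), (0.7, 69), (0.704, 63), (0.708, 69), (0.712, 71), (0.716, 120), (0.72, 131), (0.724, 149)]
front,back percentiles [0.6829 0.9067]
{'blue': [], 'yellow': [], 'red': [(array([545.5, 137.6]), array([529, 118,  34,  40, 841], dtype=int32)), (array([401.4, 233.9]), array([387, 220,  29,  29, 639], dtype=int32))]}
```

View pics/end.png

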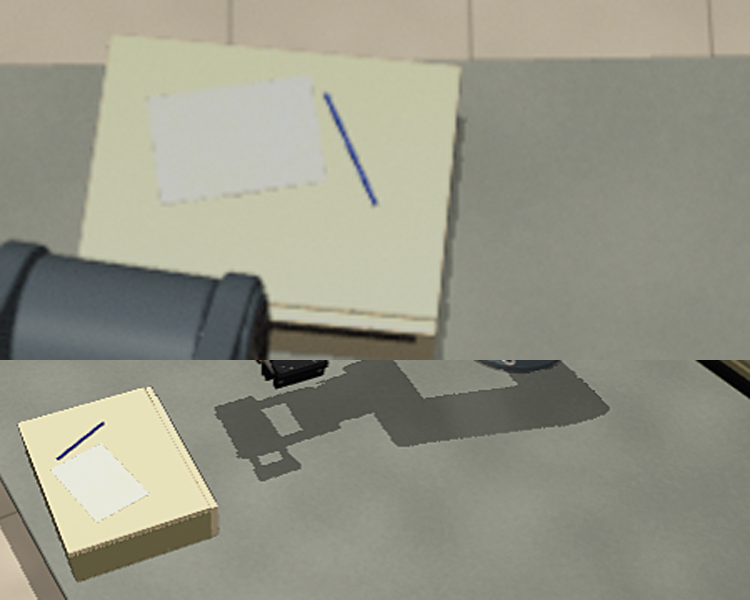

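The drawer is shut with no gap: front to back is 224 mm against 210 + 12. The red lid hasn't moved, still at (401,234). I hand in.

```bash
python3 -c "
from rig import robot
print(robot.hand_in())"
```

```text
the job is handed in; nothing more can be done
None
```

Both lids measured flat and fully on their pots before I closed the drawer, the drawer is seated home (the lids can't be seen now it is shut), I handed the job in at about 24 s, and the red lid, cast and spatula were not touched.

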